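Hang the lower tray from the drop link

ROBOT

A 6-joint arm with a two-finger parallel gripper is mounted at the origin on the work surface. World frame = base frame: x ahead of the robot, y to its left, z up, the work surface at z = 0. Lengths are in mm, angles in rad, forces in N, time in s.
With the tool pointing down it reaches from about 300 to 775 mm from the base axis. Payload 14.6 kg.
Tool frame: the origin (TCP) lies midway between the tips of the shut fingers; the grasp point (between the pads) lies 19 mm behind it (manip.grip_depth is the distance from the TCP to the grasp point, in mm); x points along the fingers, y is the direction in which the jaws open and shut, and the axes are right-handed (so a half turn about x gives the same grasp; the last joint's range is limited). The gripper opens to 94 mm and grips with 3 to 60 N. Pads are 16 mm wide; open, the fingers measure 119 mm over their backs; the gripper's body (75 mm by 177 mm) begins 78 mm behind the grasp point.
Start: joints at [1.203, 0.3, 1.521, -0, 1.321, -0.067], TCP at [162.954, 525.295, 171.346] pointing down, gripper open.
Joint ranges: [-3.03, 3.03], [-0.79, 2.21], [0.23, 2.52], [-1.04, 4.18], [0, 3.07], [-2.55, 2.55]. Speed limits (rad/s): [2.22, 2.22, 2.57, 3.14, 3.14, 3.14].

INTERFACE

Orientations are given as [roll, pitch, yaw] about the fixed x, y, z axes, in that order (R = Rz(yaw) Ry(pitch) Rx(roll)).
In Python, from cell import readout, cams, ticket, manip gives the robot as it stands. The module is installed in compiled form; this text tells all that it offers.
- The arm moves only by the tool apply_moves, never from a script. Its argument "plan" is one flat list of numbers, 7 for each row, row after row: the turn, a rotation vector about the tool's x, y, z in rad, then the shift along the tool's x, y, z in m, then the opening in per cent of the stroke, from 0 (shut) to 100 (fully open). In form: [wx, wy, wz, x, y, z, fingers, wx, wy, wz, x, y, z, fingers, ...]. A call has 1 to 5 rows; each row shifts and turns the commanded pose from where the row before left it, along the tool's axes as they then stand; what a row does not reach is not made up. A row lasts 1/8 s, in which the tool goes at most 62.5 mm and 10.7 degrees, less where a joint would pass 70% of its speed; a pose out of reach is approached as far as the arm can. A call with a gripper value outside its range is refused whole. The fingers move at their own pace and stop on an object; "force" is the grip in N (left out, the last holds). Time passes only in rows, so rows that do not move let the fingers close. It gives the time, the measured TCP pose, the force and the opening at its end, in the units of the state.
- readout.read_state(): the state, without advancing time (a new reading comes with each control period).
- cams.camera(name): name is "scene" or "top" or "wrist"; returns a dict with "image" (480x640x3 uint8, red, green, blue), "fovy" (degrees; the focal length in pixels is half the picture's height over the tangent of half this angle, whatever the lens; pixels are square), "cx", "cy" (the principal point, pixels), "position" and "orientation" of the camera in the world; the wrist camera has in their place "T_tool_cam" (4x4, takes a point from camera to tool coordinates, whose origin is the TCP and whose axes are the tool frame's). Camera axes: x right, y down, z forward; pixel columns grow to the right and rows downward; lengths in mm; the calibration is good to about 2 mm. A picture is of the moment at which its call begins: read the wrist's pose just before it. There is no depth.
- ticket.sign_off(): hands the job in, once; it reports no verdict.
The state is a dict: "clock": time; "joints": joint angles; "qd": joint speeds; "effort": joint torques, N m; "eef_pos": TCP position; "eef_rot": TCP orientation; "wrist_force": force on the tool from outside, world axes, zero at the start; "moment": the same for the moment, N m; "finger_gap": finger opening in mm.
Only numpy, scipy, OpenCV 4.12 (cv2) and the standard library are available. Lean on these libraries where they do the work, as an engineer would, in place of code of your own. Each camera call takes 0.05 s, during which the arm holds its last target.

TASK

A steel link already hangs from the hook stand on the slab. Pick up the little metal tray whose central stem ends in an open hook and hang it by that hook in the link's big lower loop, so that link and tray hang as a chain, the tray level, still and let go. Leave the similar tray with the round knob where it is.

Things in the scene. Friction and masses are not known exactly. Their poses are not given: they have to be found in the camera images.
- hook_tray: Open aluminium tray, 190 (x) x 70 (y) mm, walls 25 mm high, about 160 g, on the slab left or right of the stand. Origin: centre of underside, z up. Its central 6 mm wire stem (at x = -14 mm) bends over in the x-z plane to an open hook, top 142 mm high. x, the way the hook's tip points, is away from the robot within 15 degrees. It hangs level from the hook.
- grip_post (a point): Centre of the flat top of the square post, 14 (x) x 16 (y) mm, at the tray's end nearest the robot: x = -95, y = 0, z = 62 mm in the tray's frame; it goes down to the floor of the tray. The tray can be carried by it alone. A like post stands at the far end (x = +95 mm).
- hook_seat (a point): Underside of the hook's bend, at x = 0, y = 0, z = 136 mm in the tray's frame: the place that rests on the link's bar. The hook's tip is at x = +17 mm; its lowest point is 21 mm below this point. The gap between stem and tip is 22 mm or more.
- drop_link: Flat loose link of 6 mm steel wire, 135 mm tall, 120 g, hung by its top eye on the stand's hook; can swing. It lies in its y-z plane; its big lower loop is 50 mm wide (y), 61 mm high inside, the bottom bar dipping to the middle. Origin: middle of that bar's upper side, about 186 mm over the slab, z up. x, normal to the loop, points away from the robot within 15 degrees.
- stand: Fixed steel hook stand. Origin on the slab right below the link; z up. Its 8 mm rod hook comes from the far side: low point 310 mm high above the origin, tip 30 mm nearer the robot (x = -30 mm) and 336 mm high; post 150 mm beyond (x = +150 mm), 364 mm high, on a round foot 110 mm wide, 12 mm high. On the robot's side and below the link it is clear.
- knob_tray: The other tray, to be left alone: same tray and posts, but its straight central stem carries a flat round knob, 36 mm wide, top 135 mm high. Origin: centre of the underside. It stands on the other side of the stand.
There are look-alikes about, which are no part of the job. What is shaped like the hook_tray but purple or red is not meant.

How it is judged (in metres and radians):
At the end, for the whole second after the job is handed in: The hook tray hangs by its hook on the bottom bar of the link's lower loop (bend within 18 mm of the bar's middle, bearing on it), level within 12 degrees, under 0.06 m/s, clear of the slab; the link still hangs, within 15 degrees of upright; the knob tray has moved under 30 mm (distance between hook_seat and drop_link below 0.018 m and contact force between hook_tray and drop_link above 0.5 N and height (world z) of hook_tray above 0.03 m and height (world z) of drop_link above 0.17 m and angle between hook_tray's own z axis and vertical below 0.21 rad and angle between drop_link's own z axis and vertical below 0.26 rad and linear speed of hook_tray below 0.06 m/s and distance of knob_tray from where it was at the start of the episode below 0.03 m); the robot touches nothing.
It fails at once if the tray with the knob is moved by 30 mm or more (distance of knob_tray from where it was at the start of the episode above 0.03 m).
It fails at once if the link is knocked off the stand (height (world z) of drop_link below 0.12 m).
It also fails if it takes over 42 s, if anything falls off the work surface, if the arm or the gripper's body presses on something with over 40 N, if the wrist force passes 120 N, or if a joint passes its speed limit or range.

## Working session

There is one attempt and no reset: what is moved stays moved. The work goes in short steps, Python scripts to look and compute and a tool call to move; the robot and the scene stay as the last step left them, time stands still between calls to the robot, and variables do not carry over. Pictures are saved under pics/ and viewed, and the job is handed in when it is done.

Besides the shell and the picture viewer there is one more tool, called after "Emit:" as a command line: name --argument value ..., lists and objects as JSON in quotes. apply_moves: Moves the arm, as the interface text tells. Its arguments: {"type":"object","properties":{"plan":{"type":"array","items":{"type":"number"}},"force":{"type":"number"}},"required":["plan"]}

```bash
mkdir -p pics
cat > h.py <<'E'
import numpy as np,cv2,pickle
from cell import readout,cams,ticket,manip
def grab(n,tag):
    s=readout.read_state(); c=cams.camera(n); c['state']=s
    cv2.imwrite(f'pics/{tag}.png',c['image'][:,:,::-1]); pickle.dump(c,open(f'pics/{tag}.pkl','wb')); return c
E
python3 - <<'E'
from h import *
for n in ['scene','top','wrist']:
    c=grab(n,n+'0'); print(n,{k:v for k,v in c.items() if k not in('image','state')})
print(readout.read_state(),manip.grip_depth)
E
```

```text
scene {'fovy': 49.779585832629635, 'cx': 320.32904693463894, 'cy': 228.82256768799556, 'position': array([711.06955269, 402.9803908 , 957.16254005]), 'orientation': array([-2.60605098,  0.0030579 ,  2.5504462 ])}
top {'fovy': 50.912039767176736, 'cx': 323.0503206638091, 'cy': 243.9147912354405, 'position': array([ 247.68268099,   -5.99206056, 1160.25192677]), 'orientation': array([-2.95570042e+00,  1.17343287e-03, -1.58545819e+00])}
wrist {'fovy': 59.01858340593282, 'cx': 321.12868631681584, 'cy': 246.88345667446862, 'T_tool_cam': array([[-8.90875850e-04, -2.79943718e-01,  9.60016000e-01,
        -2.12488738e+02],
       [ 9.99999598e-01, -3.49209594e-04,  8.26149209e-04,
         2.07629743e-01],
       [ 1.03971516e-04,  9.60016350e-01,  2.79943916e-01,
        -8.02456870e+01],
       [ 0.00000000e+00,  0.00000000e+00,  0.00000000e+00,
         1.00000000e+00]])}
{'clock': 0.15, 'joints': array([ 1.20338504e+00,  3.00321591e-01,  1.52140843e+00, -1.52755532e-05,
        1.32065579e+00, -6.66149311e-02]), 'qd': array([ 9.14505331e-05,  2.40579412e-04, -3.34274879e-03, -4.56654492e-04,
        7.29905338e-04, -2.13724069e-04]), 'effort': array([ 1.71226609e-03, -5.31954539e+01, -3.52826607e+01,  7.08874734e-02,
        2.34801293e-02, -6.75662568e-05]), 'eef_pos': array([162.89619866, 525.11048728, 170.94138509]), 'eef_rot': array([-1.61875732,  1.57000304, -1.91954989]), 'wrist_force': array([-0.06850617, -0.8205168 , -0.61136566]), 'moment': array([-0.00199813, -0.03110711, -0.0160863 ]), 'finger_gap': 94.32012027315001} 18.8
```

View pics/scene0.png

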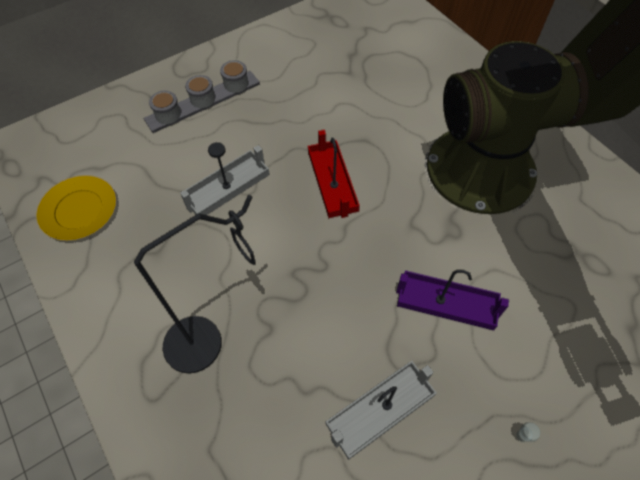

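View pics/top0.png

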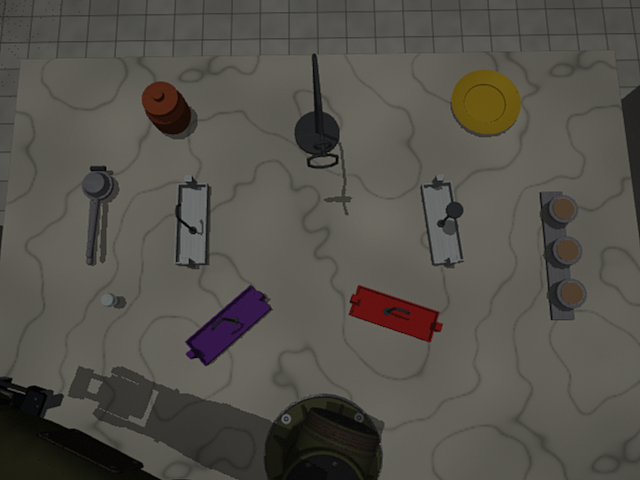

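View pics/wrist0.png

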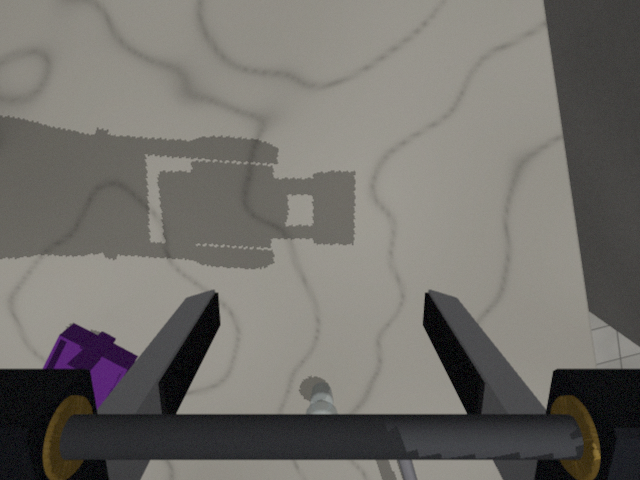

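Candidates in the top view: grey tray at (193,222), grey tray at (443,222), purple at (229,325) and red at (395,312). The grey one at (193,222) seems to carry an open hook. The one at (443,222) has a round knob, and purple and red are excluded. I'll enlarge to confirm.

Run:
```python
import cv2,numpy as np
s=cv2.imread('pics/scene0.png');t=cv2.imread('pics/top0.png')
a=cv2.resize(s[355:465,315:445],None,fx=5,fy=5,interpolation=cv2.INTER_CUBIC)
cv2.imwrite('pics/c1.png',a)
b=cv2.resize(t[165:280,165:225],None,fx=5,fy=5,interpolation=cv2.INTER_CUBIC)
cc=cv2.resize(t[130:220,280:360],None,fx=5,fy=5,interpolation=cv2.INTER_CUBIC)
H=575
o=np.zeros((H,700,3),np.uint8);o[:b.shape[0],:300]=b;o[:450,300:700]=cc
cv2.imwrite('pics/c2.png',o)
cv2.imwrite('pics/c3.png',cv2.resize(s[180:280,190:280],None,fx=6,fy=6,interpolation=cv2.INTER_CUBIC))
```

```text
(no output)
```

View pics/c1.png

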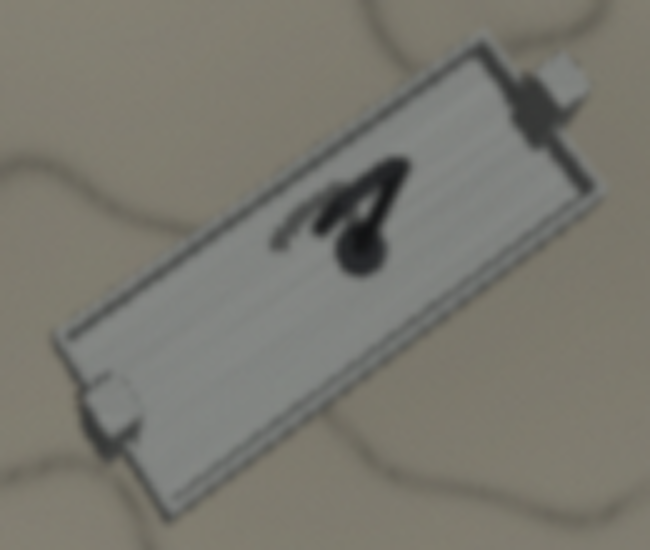

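View pics/c2.png

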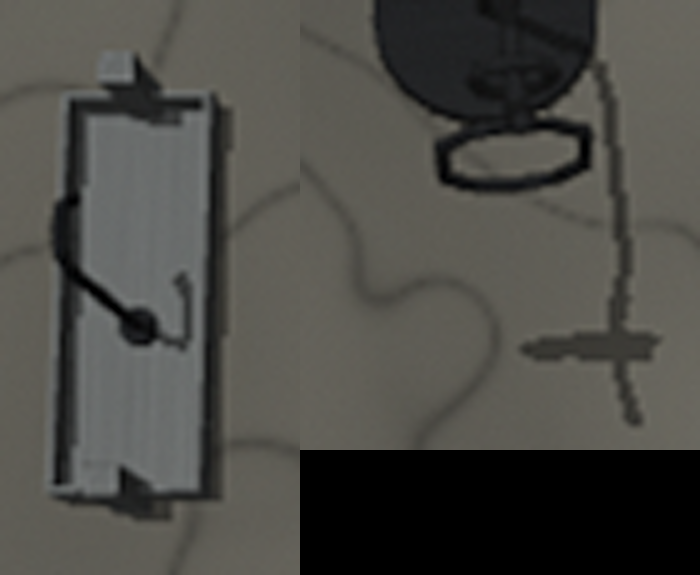

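View pics/c3.png

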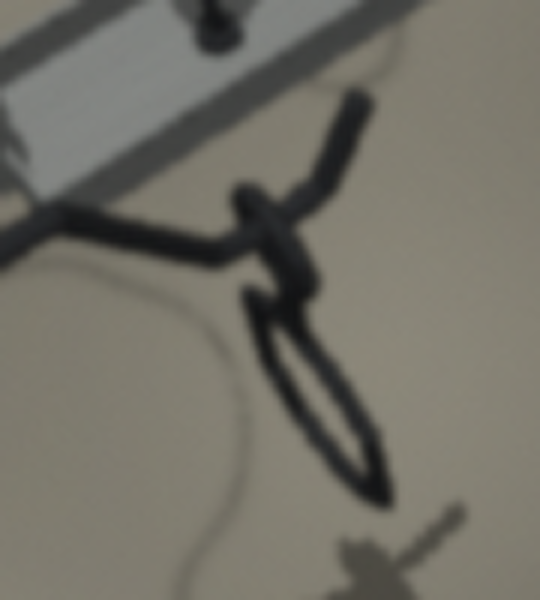

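The crop confirms it: the grey tray at top (193,222), scene (380,410), has a stem bending over to an open tip, which its shadow also shows. The tip points away from the robot. The link's lower bar is at about top (323,167), scene (253,262). Next I'll fit the poses.

```bash
cat >> h.py <<'E'
from scipy.spatial.transform import Rotation as Rn
from scipy.optimize import least_squares
def campose(c):
    if 'T_tool_cam' in c:
        s=c['state']; T=np.eye(4);T[:3,:3]=Rn.from_euler('xyz',s['eef_rot']).as_matrix();T[:3,3]=s['eef_pos'];T=T@c['T_tool_cam'];return T[:3,:3],T[:3,3]
    return Rn.from_euler('xyz',c['orientation']).as_matrix(),np.array(c['position'])
def load(t): return pickle.load(open(f'pics/{t}.pkl','rb'))
def proj(c,P):
    R,p=campose(c);f=240/np.tan(np.radians(c['fovy'])/2);q=(np.atleast_2d(P)-p)@R
    return np.c_[c['cx']+f*q[:,0]/q[:,2],c['cy']+f*q[:,1]/q[:,2]]
def onz(c,uv,z):
    R,p=campose(c);f=240/np.tan(np.radians(c['fovy'])/2);d=R@[(uv[0]-c['cx'])/f,(uv[1]-c['cy'])/f,1];return p+d*(z-p[2])/d[2]
def place(v,P): # x,y,yaw
    return np.asarray(P)@Rn.from_euler('z',v[2]).as_matrix().T+[v[0],v[1],0]
E
python3 - <<'E'
from h import *
S=load('scene0');T=load('top0')
cr=lambda x,y,ox,oy,k:((x+.5)/k-.5+ox,(y+.5)/k-.5+oy)
P3=[[95,0,62],[-95,0,62],[95,35,25],[95,-35,25],[-95,-35,25],[-95,35,25]]
top=[cr(115,67,165,165,5),None,cr(68,95,165,165,5),cr(213,95,165,165,5),cr(215,495,165,165,5),cr(52,490,165,165,5)]
sc=[cr(112,402,315,355,5),cr(563,82,315,355,5),cr(170,517,315,355,5),cr(57,337,315,355,5),cr(485,38,315,355,5),cr(597,188,315,355,5)]
def f(v,full=False):
    r=[]
    for c,L in((T,top),(S,sc)):
        for p,u in zip(P3,L):
            if u is not None:r+=list(proj(c,place(v,[p]))[0]-u)
    return np.array(r)
o=least_squares(f,[450,230,0]);print(o.x,o.fun.round(1))
for c,n,L in((T,'top',top),(S,'sc',sc)):
    g=lambda v:np.array([proj(c,place(v,[p]))[0]-u for p,u in zip(P3,L) if u is not None]).ravel()
    print(n,least_squares(g,o.x).x)
print('bar top',onz(T,(323,166.5),183),'sc',onz(S,(253,262),183))
print('eye up? scene tip/hook', onz(S,(250,196),336), onz(T,(323,150),310))
E
```

```text
[5.17509980e+02 2.98922078e+02 3.12393400e-03] [-0.6 -0.5 -1.9 -0.9 -1.  -1.4 -3.5 -1.3 -1.7  0.3 -0.2 -0.  -0.5 -1.4
 -0.3 -0.7 -1.4 -1.4 -0.9 -2.9  1.9 -0.4]
top [5.15619832e+02 2.94630964e+02 1.53999513e-02]
sc [ 5.18251781e+02  3.00596650e+02 -2.34898154e-04]
bar top [591.43403749  -9.78338193 183.        ] sc [586.72620385  10.85708853 183.        ]
eye up? scene tip/hook [561.01599515  -7.17689309 336.        ] [577.50249719  -9.74086285 310.        ]
```

Run:
```python
from h import *
s=readout.read_state();R=Rn.from_euler('xyz',s['eef_rot']).as_matrix();print(R.round(3))
print(s['joints'])
```

```text
[[-0.     0.296  0.955]
 [-0.001  0.955 -0.296]
 [-1.    -0.001 -0.   ]]
[ 1.20338504e+00  3.00321591e-01  1.52140843e+00 -1.52755532e-05
  1.32065579e+00 -6.66149311e-02]
```

Emit:
apply_moves --plan '[-0.15,0,0,0,0,0,100,-0.15,0,0,0,0,0,100,0,0,0,0,-0.038,0.043,100,0,0,0,0,-0.038,0.043,100,0,0,0,0,-0.038,0.043,100]'

```text
clock: 0.78
eef_pos: [292.8, 409.9, 171.2]
eef_rot: [-2.084, 1.571, -2.085]
wrist_force: [0.7, 0.1, -0.3]
finger_gap: 94.2
```

Emit:
apply_moves --plan '[0,0,0,0,-0.038,0.043,100,0,0,0,0,-0.038,0.043,100,0,0,0,0,-0.038,0.04,100,0,0,0,0,0,0,100,0,0,0,0,0,0,100]'

```text
clock: 1.4
eef_pos: [417.5, 297.2, 171.2]
eef_rot: [-2.979, 1.57, -2.98]
wrist_force: [-0.7, 0.4, 0.2]
finger_gap: 93.7
```

Run:
```python
from h import *
c=grab('wrist','w1');print(c['state'])
```

```text
{'clock': 1.4, 'joints': array([ 5.47158907e-01,  2.16741700e-01,  1.62597139e+00,  1.96012980e-04,
        1.29934481e+00, -1.02251656e+00]), 'qd': array([ 0.02504481, -0.00583485,  0.00246328,  0.00082879,  0.00141348,
        0.0003529 ]), 'effort': array([-1.76478501e+00, -4.76709938e+01, -3.51065862e+01, -3.11770337e-02,
        6.31870260e-02, -6.85732579e-02]), 'eef_pos': array([417.45785484, 297.24077455, 171.15414993]), 'eef_rot': array([-2.97883495,  1.57029423, -2.98000841]), 'wrist_force': array([-0.65719258,  0.35749752,  0.15307088]), 'moment': array([0.00245895, 0.00495373, 0.00502188]), 'finger_gap': 93.72370598745654}
```

View pics/w1.png

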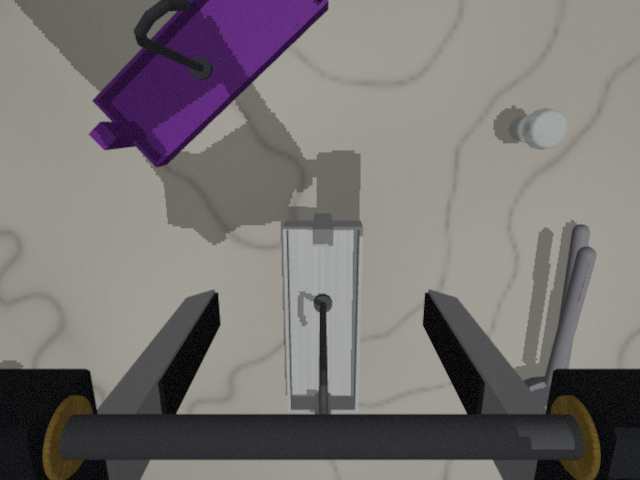

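Run:
```python
from h import *
i=cv2.imread('pics/w1.png')
cv2.imwrite('pics/c4.png',cv2.resize(i[200:420,270:380],None,fx=2.7*2,fy=2.7*2,interpolation=cv2.INTER_CUBIC)[:600])
c=load('w1')
for v in([517.5,299,.003],[515.6,294.6,.015],[518.2,300.6,0]):
  print(proj(c,place(v,[[-95,0,62],[-102,8,62],[-102,-8,62],[-88,8,62],[-95,35,25],[-95,-35,25],[-14,0,0]])).round(0).tolist())
```

```text
[[323.0, 236.0], [333.0, 228.0], [313.0, 228.0], [333.0, 245.0], [363.0, 225.0], [282.0, 226.0], [323.0, 300.0]]
[[316.0, 234.0], [326.0, 225.0], [305.0, 226.0], [326.0, 243.0], [357.0, 223.0], [276.0, 224.0], [318.0, 298.0]]
[[325.0, 237.0], [336.0, 229.0], [315.0, 229.0], [336.0, 246.0], [365.0, 226.0], [285.0, 226.0], [325.0, 301.0]]
```

View pics/c4.png

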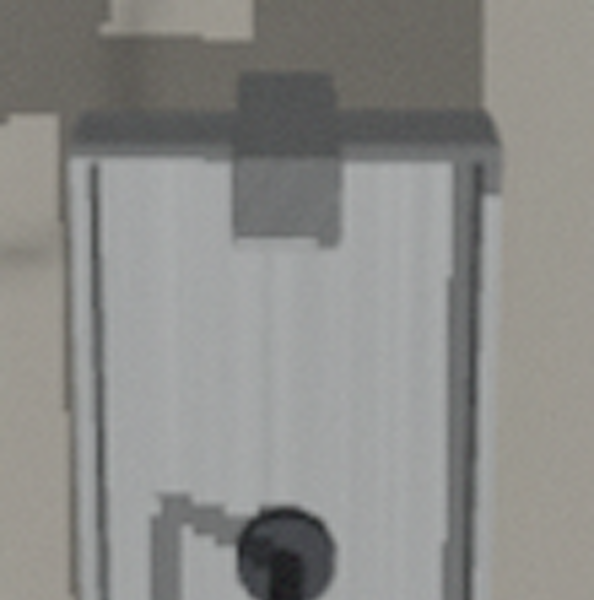

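The wrist view shows the near post's top at (323,237) and the stem base at (323,302). Both agree with tray fit (517.5, 299, yaw 0), so I'll descend and grip.

Emit:
apply_moves --plan '[0,0,0,0.03,0.0015,0.005,100,0,0,0,0.045,0,0,100,0,0,0,0.04,0,0,100,0,0,0,0.025,0,0,100,0,0,0,0,0,0,100]'

```text
clock: 2.08
eef_pos: [421.2, 299.0, 30.1]
eef_rot: [-2.615, 1.568, -2.614]
wrist_force: [0.8, 0.3, -0.3]
finger_gap: 94.0
```

Emit:
apply_moves --plan '[0,0,0,0,0,0,0,0,0,0,0,0,0,0,0,0,0,0,0,0,0,0,0,0,0,0,0,0,0,0,0,0,0,0,0]' --force 55

```text
clock: 2.7
eef_pos: [422.8, 298.6, 31.5]
eef_rot: [0.523, 1.571, 0.522]
wrist_force: [-0.5, 0.5, 0.2]
finger_gap: 47.5
```

Emit:
apply_moves --plan '[0,0,0,0,0,0,0,0,0,0,0,0,0,0,0,0,0,0,0,0,0,0,0,0,0,0,0,0,0,0,0,0,0,0,0]' --force 55

```text
clock: 3.32
eef_pos: [422.8, 298.6, 31.3]
eef_rot: [-2.955, 1.571, -2.956]
wrist_force: [-0.8, -0.4, 0.1]
finger_gap: 0.8
```

The fingers shut without catching the post, so I'll look.

Run:
```python
from h import *
c=grab('wrist','w2');t=grab('scene','s2');print(c['state']['finger_gap'],c['state']['eef_pos'])
i=t['image'][340:470,300:460,::-1];cv2.imwrite('pics/c5.png',cv2.resize(i,None,fx=4.5,fy=4.5,interpolation=cv2.INTER_CUBIC))
```

```text
0.8125213017728764 [422.76828592 298.58247069  31.30670012]
```

View pics/w2.png

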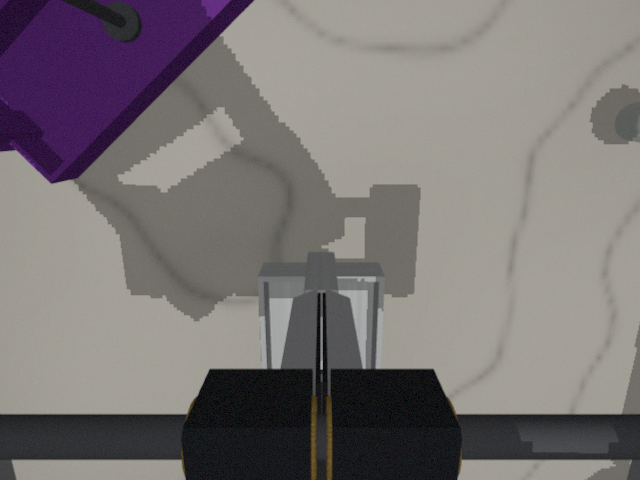

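View pics/c5.png

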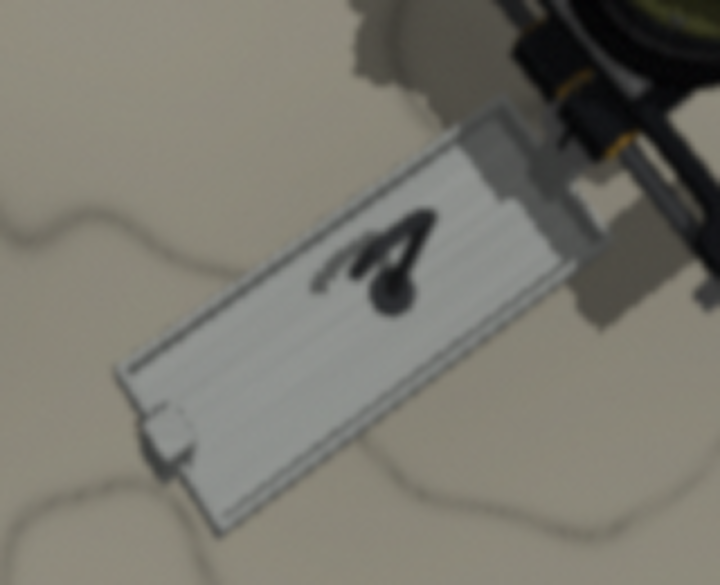

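Run:
```python
from h import *
c=load('w2')
for v in([517.5,299,.003],[500,299,.0]):
  print(proj(c,place(v,[[-95,0,62],[-102,8,62],[-102,-8,62],[-88,8,62],[-95,35,25],[-95,-35,25],[-14,0,0]])).round(0).tolist())
s=load('s2');print(proj(s,place([517.5,299,.003],[[95,0,62],[95,35,25]])).round(1), 'obs far post', 300+168/4.5,340+432/4.5)
print(proj(c,[[422.8,298.6,31.3]]))
i=cv2.imread('pics/w2.png')[230:380,240:400];cv2.imwrite('pics/c6.png',cv2.resize(i,None,fx=4,fy=4,interpolation=cv2.INTER_CUBIC))
```

```text
[[322.0, 303.0], [339.0, 288.0], [304.0, 289.0], [339.0, 316.0], [385.0, 275.0], [258.0, 275.0], [322.0, 378.0]]
[[322.0, 267.0], [340.0, 252.0], [304.0, 252.0], [340.0, 281.0], [387.0, 244.0], [257.0, 244.0], [322.0, 354.0]]
[[336.8 435. ]
 [348.3 457.3]] obs far post 337.3333333333333 436.0
[[321.35247052 279.7050498 ]]
```

View pics/c6.png

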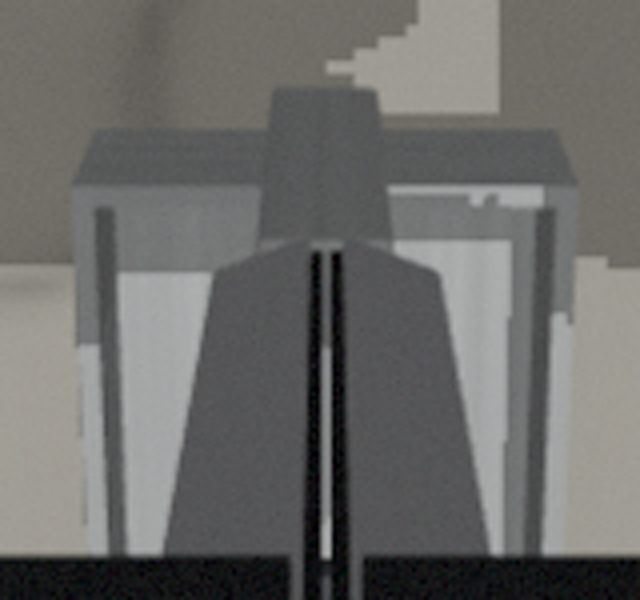

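Run:
```python
from h import *
for t,g in(('w1',46.9),('w2',.4)):
    c=load(t);s=c['state'];R=Rn.from_euler('xyz',s['eef_rot']).as_matrix()
    P=[[x,y,z] for x in(0,-19,-30) for y in(g,g+12.5) for z in(-8,8)]
    print(t,np.c_[P,proj(c,np.array(P)@R.T+s['eef_pos']).round(0)].tolist())
i=cv2.imread('pics/w1.png')[270:390,150:270];cv2.imwrite('pics/c7.png',cv2.resize(i,None,fx=5,fy=5,interpolation=cv2.INTER_CUBIC))
```

```text
w1 [[0.0, 46.9, -8.0, 410.0, 265.0], [0.0, 46.9, 8.0, 408.0, 294.0], [0.0, 59.4, -8.0, 434.0, 265.0], [0.0, 59.4, 8.0, 431.0, 294.0], [-19.0, 46.9, -8.0, 418.0, 278.0], [-19.0, 46.9, 8.0, 416.0, 308.0], [-19.0, 59.4, -8.0, 444.0, 278.0], [-19.0, 59.4, 8.0, 441.0, 308.0], [-30.0, 46.9, -8.0, 423.0, 286.0], [-30.0, 46.9, 8.0, 421.0, 318.0], [-30.0, 59.4, -8.0, 450.0, 286.0], [-30.0, 59.4, 8.0, 447.0, 318.0]]
w2 [[0.0, 0.4, -8.0, 322.0, 265.0], [0.0, 0.4, 8.0, 322.0, 294.0], [0.0, 12.9, -8.0, 346.0, 265.0], [0.0, 12.9, 8.0, 345.0, 294.0], [-19.0, 0.4, -8.0, 322.0, 278.0], [-19.0, 0.4, 8.0, 322.0, 308.0], [-19.0, 12.9, -8.0, 348.0, 278.0], [-19.0, 12.9, 8.0, 347.0, 308.0], [-30.0, 0.4, -8.0, 322.0, 286.0], [-30.0, 0.4, 8.0, 322.0, 318.0], [-30.0, 12.9, -8.0, 349.0, 286.0], [-30.0, 12.9, 8.0, 349.0, 318.0]]
```

View pics/c7.png

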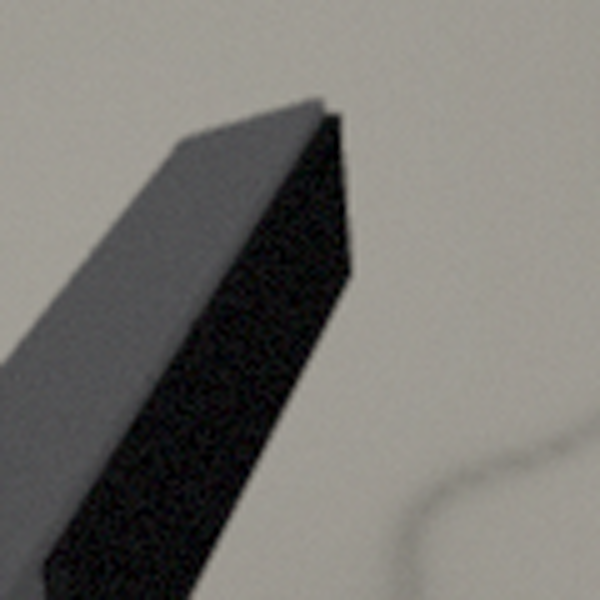

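The tray has not moved. In the wrist images the visible fingertips lie about 30 mm behind where the reported TCP projects, and their apparent depth is 187 mm against an expected 224 mm. They therefore probably closed just above the post. I'll open, back up, and check this with an independent camera.

Emit:
apply_moves --plan '[0,0,0,-0.04,0,0,0,0,0,0,-0.04,0,0,0,0,0,0,-0.03,0,0,0,0,0,0,0,0,0,0,0,0,0,0,0,0,0]'

```text
clock: 4.05
eef_pos: [422.4, 298.3, 140.4]
eef_rot: [-2.6, 1.57, -2.601]
wrist_force: [0.4, 1.0, 0.2]
finger_gap: 0.3
```

Run:
```python
from h import *
t=grab('scene','s3');s=t['state'];R=Rn.from_euler('xyz',s['eef_rot']).as_matrix()
print(s['eef_pos'],s['finger_gap'])
for x in(0,-20,-35,-50,-97):
    print(x,proj(t,[R@[x,0,z]+s['eef_pos'] for z in(-8,0,8)]).round(0).tolist())
p=proj(t,[s['eef_pos']])[0].astype(int);print(p)
i=t['image'][:,:,::-1][p[1]-70:p[1]+50,p[0]-70:p[0]+70];cv2.imwrite('pics/c8.png',cv2.resize(i,None,fx=5,fy=5,interpolation=cv2.INTER_CUBIC));
```

```text
[422.39021795 298.34007464 140.38775077] 0.2601221394308245
0 [[439.0, 353.0], [435.0, 356.0], [431.0, 359.0]]
-20 [[441.0, 349.0], [438.0, 352.0], [434.0, 355.0]]
-35 [[443.0, 346.0], [439.0, 349.0], [435.0, 352.0]]
-50 [[445.0, 343.0], [441.0, 346.0], [437.0, 349.0]]
-97 [[452.0, 333.0], [448.0, 336.0], [444.0, 339.0]]
[435 355]
```

View pics/c8.png

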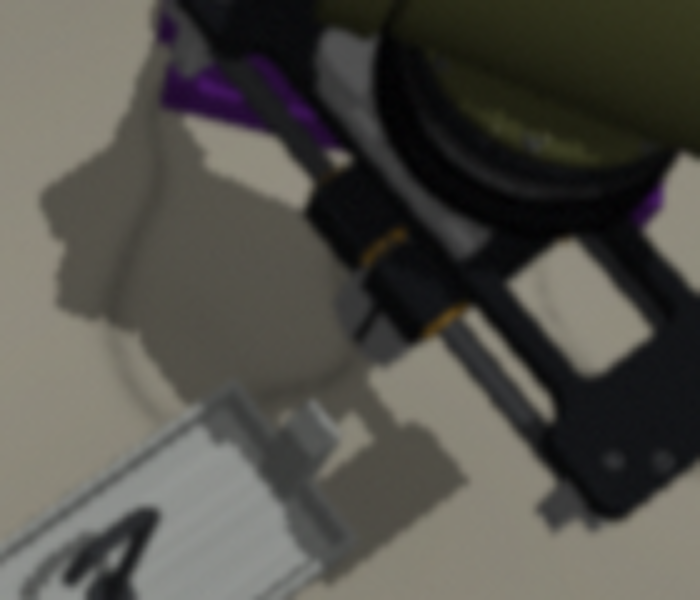

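The independent camera puts the closed tips about 33 mm above the reported TCP: the lower tip edge is seen at (437,352), where the reported TCP predicts (431,359). That fits a finger gap of 0.8 just above the post. I'll open and go about 28 mm deeper.

Emit:
apply_moves --plan '[0,0,0,0,0,0,100,0,0,0,0,0,0,100,0,0,0,0,0,0,100,0,0,0,0,0,0,100,0,0,0,0,0,0,100]'

```text
clock: 4.72
eef_pos: [422.8, 298.6, 141.3]
eef_rot: [0.673, 1.571, 0.673]
wrist_force: [0.5, -0.2, -0.7]
finger_gap: 46.8
```

Emit:
apply_moves --plan '[0,0,0,0,0,0,100,0,0,0,0,0,0,100,0,0,0,0.03,0,0,100,0,0,0,0.04,0,0,100,0,0,0,0,0,0,100]'

```text
clock: 5.35
eef_pos: [421.5, 297.8, 69.4]
eef_rot: [-2.593, 1.566, -2.593]
wrist_force: [0.4, 0.4, 1.3]
finger_gap: 93.4
```

Emit:
apply_moves --plan '[0,0,0,0.03,0,0,100,0,0,0,0.022,0,0,100,0,0,0,0.008,0,0,100,0,0,0,0.006,0,0,100,0,0,0,0,0,0,100]'

```text
clock: 5.98
eef_pos: [423.1, 298.8, 6.0]
eef_rot: [0.531, 1.57, 0.53]
wrist_force: [-0.2, 0.2, 0.2]
finger_gap: 94.1
```

Run:
```python
from h import *
c=grab('wrist','w3');print(c['state']['eef_pos'],c['state']['finger_gap'],c['state']['wrist_force'])
```

```text
[423.06037218 298.77042052   5.96758495] 94.143996057266 [-0.15828514  0.16562003  0.18850336]
```

View pics/w3.png

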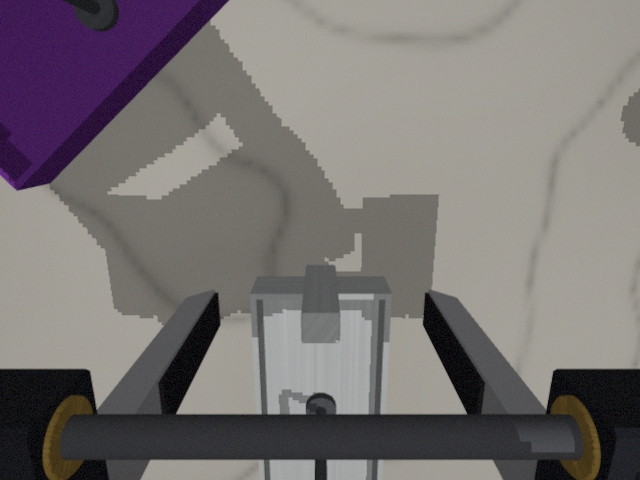

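The post's top face at (321,326) lies between the open pads, which reach well below it. Closing now.

Emit:
apply_moves --plan '[0,0,0,0,0,0,0,0,0,0,0,0,0,0,0,0,0,0,0,0,0,0,0,0,0,0,0,0,0,0,0,0,0,0,0]' --force 55

```text
clock: 6.65
eef_pos: [422.8, 298.6, 5.3]
eef_rot: [-2.285, 1.571, -2.286]
wrist_force: [-0.6, -0.5, 0.4]
finger_gap: 47.2
```

Emit:
apply_moves --plan '[0,0,0,0,0,0,0,0,0,0,0,0,0,0,0,0,0,0,0,0,0,0,0,0,0,0,0,0,0,0,0,0,0,0,0]'

```text
clock: 7.28
eef_pos: [422.8, 298.6, 5.3]
eef_rot: [-2.006, 1.571, -2.007]
wrist_force: [-0.6, -0.6, 0.7]
finger_gap: 15.3
```

Emit:
apply_moves --plan '[0,0,0,-0.008,0,0,0,0,0,0,-0.02,0,0,0,0,0,0,-0.03,0,0,0,0,0,0,-0.03,0,0,0,0,0,0,0,0,0,0]'

```text
clock: 7.9
eef_pos: [423.7, 299.2, 95.4]
eef_rot: [0.552, 1.567, 0.551]
wrist_force: [-0.4, 0.2, -1.9]
finger_gap: 15.4
```

Run:
```python
from h import *
c=grab('wrist','w4');t=grab('scene','s4');T=grab('top','t4');print(c['state']['eef_pos'],c['state']['finger_gap'],c['state']['wrist_force'],c['state']['moment'])
```

```text
[423.67769735 299.16310603  95.41277741] 15.356155224676131 [-0.4278815   0.15118164 -1.90697341] [ 0.05213849  0.13940419 -0.03260335]
```

View pics/s4.png

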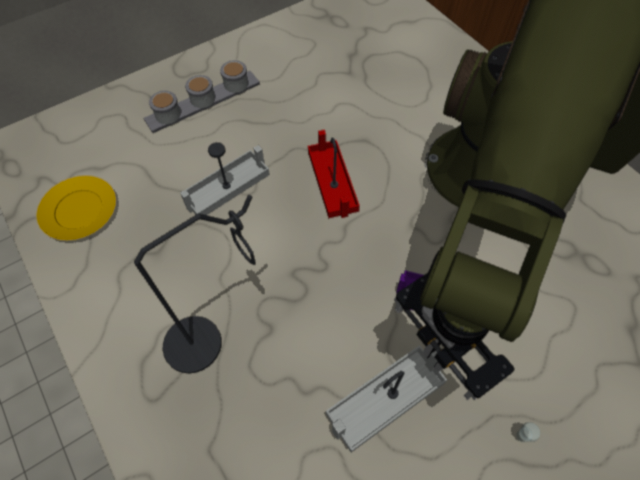

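View pics/w4.png

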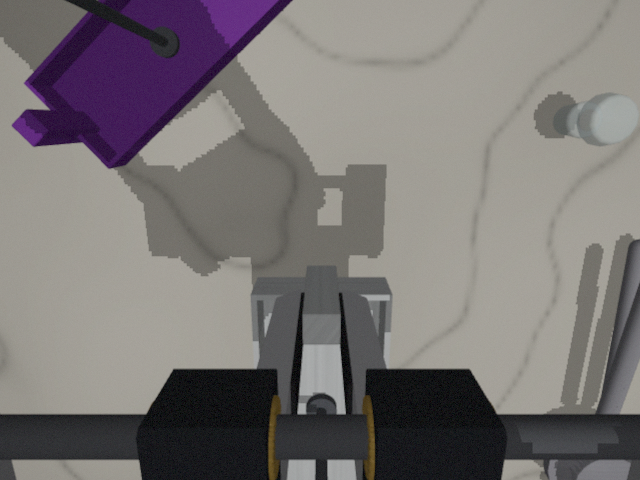

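Run:
```python
from h import *
t=load('s4');s=t['state'];e=s['eef_pos']
i=t['image'][330:460,310:470,::-1];cv2.imwrite('pics/c9.png',cv2.resize(i,None,fx=5,fy=5,interpolation=cv2.INTER_CUBIC)[:600]);
piv=np.array([422.8,298.6,43.])
def pts(P,sag,yaw=0):
    w=place([517.5,299,.003],P)-piv
    return Rn.from_euler('y',sag).apply(w)+piv+[e[0]-422.8,e[1]-298.6,e[2]-5.3]
P=[[95,0,62],[95,35,25],[95,-35,25],[-95,35,25],[-14,0,3],[17,0,115]]
for g in(0,.1,.2,.3,.4):print(g,proj(t,pts(P,g)).round(0).tolist(),proj(load('w4'),pts([[-14,0,3]],g)).round(0))
```

```text
0 [[338.0, 425.0], [351.0, 450.0], [325.0, 410.0], [446.0, 379.0], [392.0, 392.0], [384.0, 386.0]] [[321. 403.]]
0.1 [[337.0, 428.0], [352.0, 450.0], [326.0, 411.0], [447.0, 378.0], [393.0, 392.0], [379.0, 391.0]] [[321. 388.]]
0.2 [[338.0, 430.0], [354.0, 450.0], [328.0, 412.0], [448.0, 378.0], [395.0, 391.0], [376.0, 395.0]] [[321. 374.]]
0.3 [[339.0, 431.0], [356.0, 450.0], [331.0, 412.0], [449.0, 377.0], [397.0, 390.0], [373.0, 398.0]] [[321. 360.]]
0.4 [[341.0, 431.0], [360.0, 448.0], [335.0, 411.0], [450.0, 376.0], [400.0, 389.0], [370.0, 402.0]] [[321. 346.]]
```

View pics/c9.png

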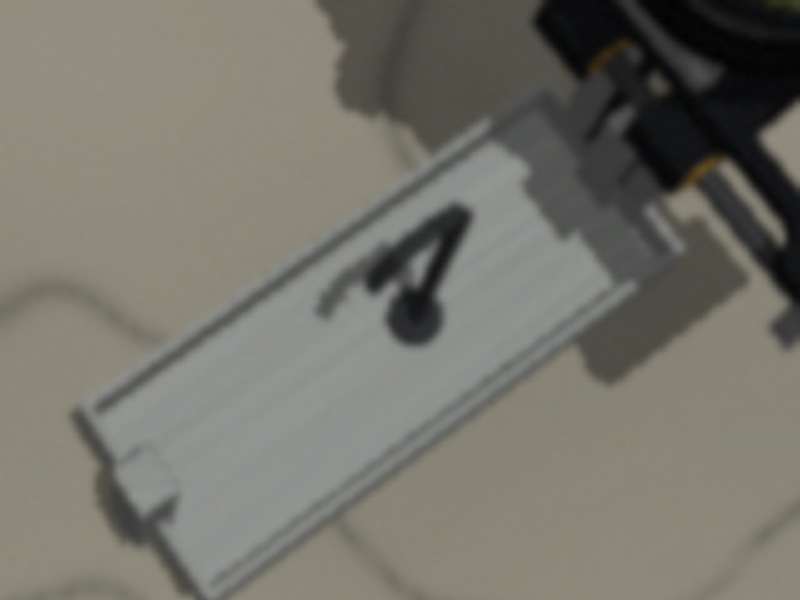

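Run:
```python
from h import *
S=load('scene0');T=load('top0')
def mask(c,lo,box):
    x0,y0,x1,y1=box;g=c['image'][y0:y1,x0:x1].max(2);return g
L=[(S,[150,0,12],(192,343)),(S,[-30,0,336],(249.9,196.7)),(S,[150,0,362],(139,262)),(T,[150,0,12],(317,133.5)),(T,[150,0,362],(315,57))]
f=lambda v:np.concatenate([proj(c,place(v,[p]))[0]-u for c,p,u in L])
o=least_squares(f,[590,-5,0]);print(o.x,o.fun.round(1))
v=o.x
for n,c in(('S',S),('T',T)):
    print(n,proj(c,place(v,[[0,0,183],[0,28,205],[0,-28,205],[0,0,250],[0,0,310]])).round(1).tolist())
```

```text
[ 5.87714817e+02 -4.46468569e+00  9.50280474e-02] [ 1.9 -0.2  1.9 -1.8 -2.6 -5.6 -2.9 -0.6 -4.6 -5. ]
S [[247.9, 255.6], [256.2, 261.0], [236.6, 238.0], [242.7, 235.8], [237.3, 215.6]]
T [[320.4, 168.3], [306.3, 166.1], [334.3, 163.1], [320.2, 156.6], [320.0, 144.6]]
```

```bash
cat > ov.py <<'E'
from h import *
# link loop centre-line, link frame (z rel. slab): inside 50x61, bar top at 186, wire r3
loop=np.array([[0,0,183],[0,14,186],[0,28,196],[0,28,228],[0,10,250],[0,0,253],[0,-10,250],[0,-28,228],[0,-28,196],[0,-14,186],[0,0,183]],float)
st=np.array([[-30,0,336],[-14,0,314],[0,0,306],[0,0,306]],float)
def ov(c,v,box,k):
    x0,y0,x1,y1=box
    im=cv2.resize(np.ascontiguousarray(c['image'][y0:y1,x0:x1,::-1]),None,fx=k,fy=k,interpolation=cv2.INTER_CUBIC)
    im=np.clip(im*1.6,0,255).astype(np.uint8)
    for P,col in((loop,(0,0,255)),(st,(0,255,0))):
        q=((proj(c,place(v,P))-[x0,y0]+.5)*k).round().astype(np.int32)
        cv2.polylines(im,[q],False,col,1)
    return im
E
python3 - <<'E'
from ov import *
S=load('scene0');T=load('top0')
for n,v in(('a',[589,-8,.1]),):
    A=ov(S,v,(200,180,270,280),5.5);B=ov(T,v,(290,120,355,180),6)
    H=max(A.shape[0],B.shape[0]);o=np.zeros((H,A.shape[1]+B.shape[1],3),np.uint8);o[:A.shape[0],:A.shape[1]]=A;o[:B.shape[0],A.shape[1]:]=B
    cv2.imwrite(f'pics/ov{n}.png',o);print(o.shape)
E
```

```text
(550, 775, 3)
```

View pics/ova.png

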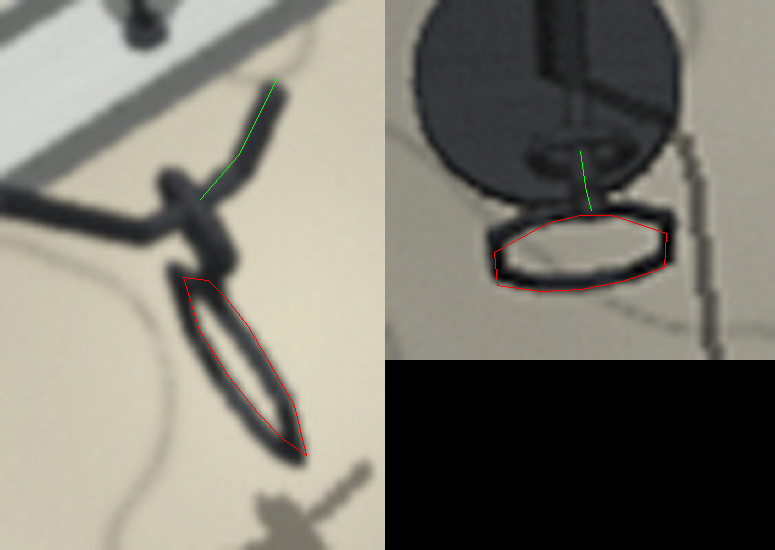

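Run:
```python
from ov import *
S=load('scene0');T=load('top0');v0=np.array([589,-8,.1])
p=lambda c,v:proj(c,place(v,[[0,0,200]]))[0]
t=[p(T,v0)+[0.3,-1.3],p(S,v0)+[-1.6,0]]
o=least_squares(lambda d:np.r_[p(T,[d[0],d[1],.1])-t[0],p(S,[d[0],d[1],.1])-t[1]],v0[:2]);print(o.x,o.fun)
v=[*o.x,.1]
A=ov(S,v,(200,180,270,280),5.5);B=ov(T,v,(290,120,355,180),6)
o=np.zeros((550,775,3),np.uint8);o[:A.shape[0],:A.shape[1]]=A;o[:B.shape[0],A.shape[1]:]=B
cv2.imwrite('pics/ovb.png',o)
```

```text
[591.42139312  -9.07693502] [0.22163957 0.13639735 0.01017119 0.24338503]
```

View pics/ovb.png

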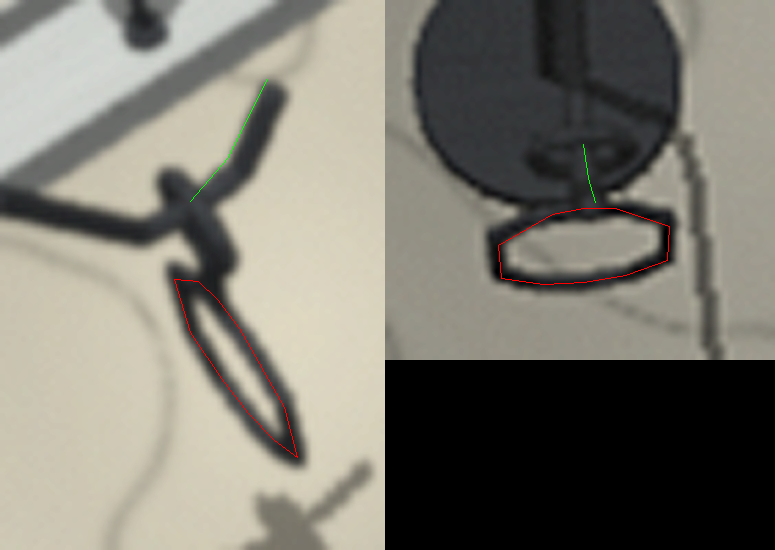

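Link fitted at (591.5, -9), yaw about 0.1, with the overlay matching both views. The tray is held rigidly with its base at about 88 mm. I'll move over and stop 60 mm short of the loop.

Emit:
apply_moves --plan '[0,0,0,0,-0.02,0.002,0,0,0,0,0,-0.035,0.003,0,0,0,0,0,-0.04,0.003,0,0,0,0,0,-0.04,0.003,0,0,0,0,0,-0.04,0.003,0]'

```text
clock: 8.68
eef_pos: [436.0, 121.3, 92.6]
eef_rot: [-2.793, 1.57, -2.795]
wrist_force: [0.8, 0.2, -0.4]
finger_gap: 15.7
```

Emit:
apply_moves --plan '[0,0,0,0,-0.04,0,0,0,0,0,0,-0.04,0,0,0,0,0,0,-0.035,0,0,0,0,0,0,-0.02,0,0,0,0,0,0,-0.013,0,0]'

```text
clock: 9.3
eef_pos: [435.7, -25.9, 92.8]
eef_rot: [3.104, 1.57, 3.102]
wrist_force: [-0.0, -0.2, -0.9]
finger_gap: 15.6
```

Emit:
apply_moves --plan '[-0.05,0,0,0,0,0,0,-0.05,0,0,0,0,0,0,0,0,0,0,0,0,0,0,0,0,0,0,0,0,0,0,0,0,0,0,0]'

```text
clock: 9.93
eef_pos: [436.4, -24.4, 93.3]
eef_rot: [2.992, 1.571, 3.091]
wrist_force: [0.8, 0.7, -0.7]
finger_gap: 16.0
```

Run:
```python
from h import *
c=grab('scene','s5');T=grab('top','t5');w=grab('wrist','w5');s=T['state'];print(s['clock'],s['eef_pos'],s['finger_gap'],Rn.from_euler('xyz',s['eef_rot']).as_matrix().round(3))
i=c['image'][140:340,140:400,::-1];cv2.imwrite('pics/c10.png',cv2.resize(i,None,fx=3,fy=3,interpolation=cv2.INTER_CUBIC))
i=T['image'][110:310,220:420,::-1];cv2.imwrite('pics/c11.png',cv2.resize(i,None,fx=3,fy=3,interpolation=cv2.INTER_CUBIC))
```

```text
9.975 [436.4745592  -24.4179677   93.31265429] 15.800229068407702 [[-0.    -0.099  0.995]
 [-0.     0.995  0.099]
 [-1.    -0.    -0.   ]]
```

View pics/c10.png

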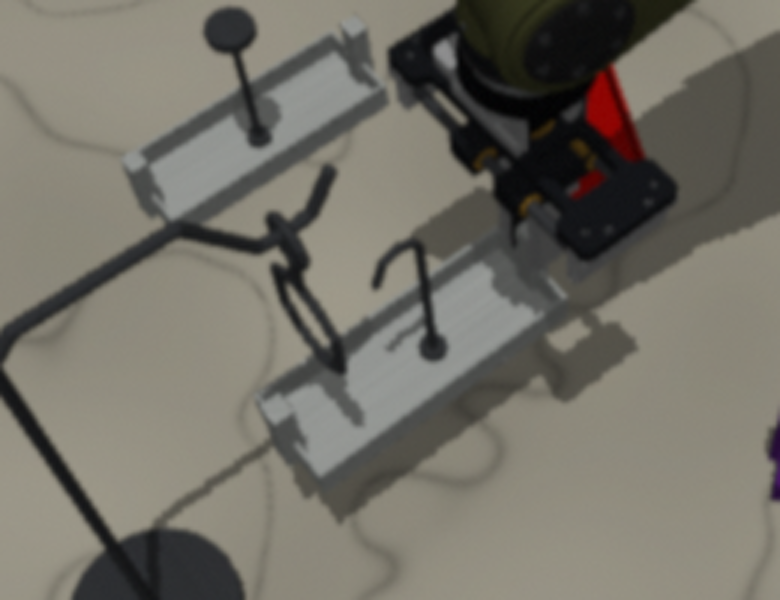

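View pics/c11.png

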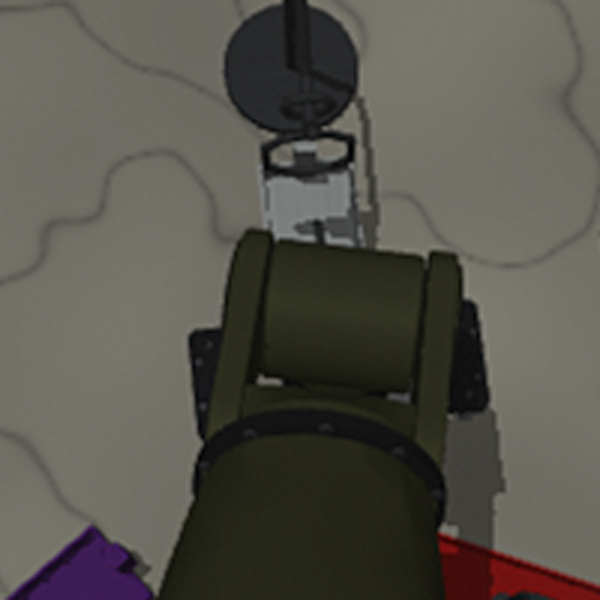

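Clearance check: the wrist housing ahead of the gripper against the stand's hook tip, at about (561, -12, 336).

Run:
```python
from h import *
T=load('t5');S=load('s5')
for z in(250,300,350,400,450,500):print(z,onz(T,(333,110+243/3),z).round(0),onz(T,(304,110+230/3),z).round(0))
e=T['state']['eef_pos']
for z in (150,200,250,300,350,400,450): print(z, proj(S,[[e[0],e[1],z],[e[0]+60,e[1]+6,z]]).round(0).tolist())
```

```text
250 [519. -28. 250.] [529.  27. 250.]
300 [505. -26. 300.] [513.  25. 300.]
350 [490. -25. 350.] [498.  23. 350.]
400 [475. -24. 400.] [482.  21. 400.]
450 [460. -23. 450.] [467.  20. 450.]
500 [445. -22. 500.] [452.  18. 500.]
150 [[316.0, 215.0], [290.0, 233.0]]
200 [[316.0, 200.0], [289.0, 219.0]]
250 [[316.0, 184.0], [287.0, 203.0]]
300 [[315.0, 165.0], [285.0, 185.0]]
350 [[315.0, 145.0], [283.0, 165.0]]
400 [[314.0, 122.0], [281.0, 143.0]]
450 [[314.0, 96.0], [278.0, 118.0]]
```

View pics/s5.png

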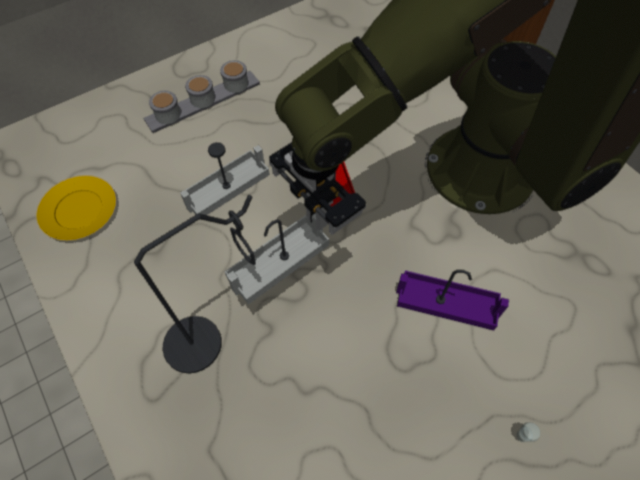

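Run:
```python
from h import *
S=load('s5')
for z in(300,320,340,360,380,400): print(z,proj(S,[[436,38,z],[430,32,z]]).round(0).tolist())
i=S['image'][70:240,250:400,::-1];cv2.imwrite('pics/c12.png',cv2.resize(i,None,fx=3.5,fy=3.5,interpolation=cv2.INTER_CUBIC))
```

```text
300 [[338.0, 192.0], [339.0, 187.0]]
320 [[338.0, 184.0], [339.0, 180.0]]
340 [[339.0, 176.0], [340.0, 172.0]]
360 [[339.0, 168.0], [340.0, 163.0]]
380 [[339.0, 159.0], [340.0, 155.0]]
400 [[340.0, 150.0], [341.0, 146.0]]
```

View pics/c12.png

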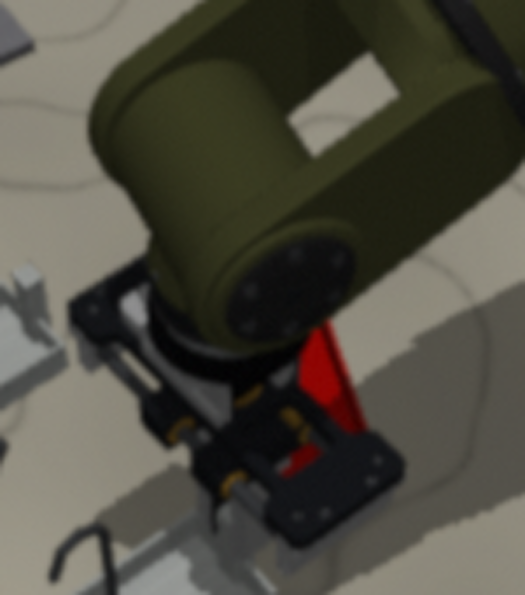

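The wrist axis is near z = 400, about 10–15 mm clear of the stand tip when inserted. I'll tilt the tool 0.06 rad back, tray nose slightly up, for margin, then advance part way and look.

Emit:
apply_moves --plan '[0,-0.03,0,0,0,0,0,0,-0.03,0,0,0,0,0,0,0,0,0.005,0,0.02,0,0,0,0,0.003,0,0.02,0,0,0,0,0,0,0,0]'

```text
clock: 10.7
eef_pos: [477.0, -20.4, 87.6]
eef_rot: [0.001, 1.51, 0.101]
wrist_force: [0.2, -0.1, -1.7]
finger_gap: 15.6
```

Emit:
apply_moves --plan '[0,0,0,0,0,0,0,0,0,0,0,0,0,0]'

```text
clock: 10.95
eef_pos: [476.2, -20.5, 87.9]
eef_rot: [-0.001, 1.51, 0.098]
wrist_force: [-0.7, 0.0, -1.6]
finger_gap: 15.5
```

```bash
cat > chk.py <<'E'
import sys
from ov import *
tag=sys.argv[1]
c=grab('scene','s'+tag);T=grab('top','t'+tag);s=T['state'];e=s['eef_pos'];R=Rn.from_euler('xyz',s['eef_rot']).as_matrix()
# tool->tray: tray axes x=tool z,y=tool y,z=-tool x ; TCP at tray (-94.7,-.4,5.3)
A=np.c_[R[:,2],R[:,1],-R[:,0]]
tr=lambda P:(np.asarray(P,float)-[-94.7,-.4,5.3])@A.T+e
hook=[[-14,0,3],[-14,0,125],[-9,0,135],[0,0,139],[9,0,137],[16,0,128],[17,0,118]]
print('clk',s['clock'],'tcp',e.round(1),'gap',round(s['finger_gap'],1),'F',s['wrist_force'].round(1),'seat',tr([[0,0,136]]).round(1),'tilt',A[2,0].round(3))
v=[591.4,-9.1,.1]
def draw(c,box,k):
    im=ov(c,v,box,k);q=((proj(c,tr(hook))-box[:2]+.5)*k).round().astype(np.int32);cv2.polylines(im,[q],False,(255,0,255),1);return im
X=draw(c,(210,170,300,290),5);Y=draw(T,(285,125,350,205),5)
o=np.zeros((600,450+325,3),np.uint8);o[:,:450]=X;o[:400,450:]=Y;cv2.imwrite(f'pics/k{tag}.png',o)
E
python3 chk.py 6
```

```text
clk 11.0 tcp [476.4 -20.5  87.9] gap 16.0 F [ 0.7  0.1 -2.2] seat [[562.5 -11.5 224.1]] tilt 0.06
```

View pics/k6.png

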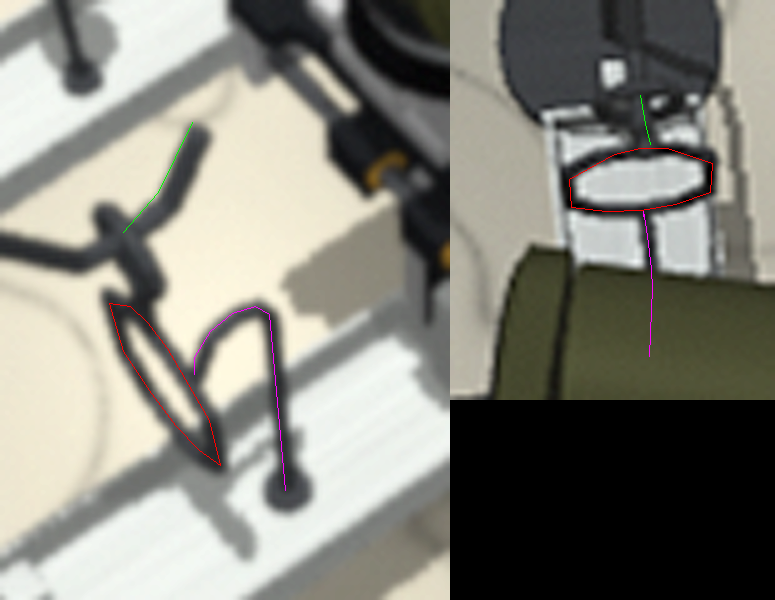

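The modelled hook and link overlay the real ones to within about 2 mm. The tip is at loop height, centred and just in front. Now 30 mm forward.

Emit:
apply_moves --plan '[0,0,0,0.0005,0,0.01,0,0,0,0,0.001,0,0.012,0,0,0,0,0.0005,0,0.008,0,0,0,0,0,0,0,0,0,0,0,0,0,0,0]'

```text
clock: 11.68
eef_pos: [506.4, -17.4, 87.4]
eef_rot: [0.002, 1.511, 0.101]
wrist_force: [0.7, -0.6, -1.2]
finger_gap: 15.8
```

```bash
python3 chk.py 7
```

```text
clk 11.725 tcp [506.4 -17.4  87.5] gap 15.6 F [ 0.2 -0.5 -2. ] seat [[592.7  -8.5 223.6]] tilt 0.06
```

View pics/k7.png

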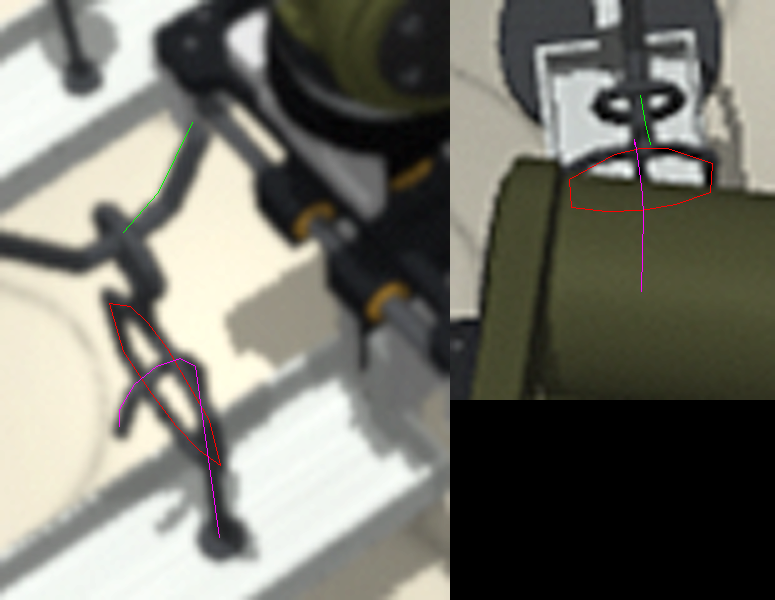

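The hook is through the loop, with its tip beyond the bar and the stem in front of it. Lowering.

Emit:
apply_moves --plan '[0,0,0,0.009,0,-0.0006,0,0,0,0,0.009,0,-0.0006,0,0,0,0,0.009,0,-0.0006,0,0,0,0,0.006,0,-0.0004,0,0,0,0,0,0,0,0]'

```text
clock: 12.4
eef_pos: [506.2, -17.4, 54.0]
eef_rot: [0.003, 1.512, 0.102]
wrist_force: [-0.5, 0.3, -1.9]
finger_gap: 15.3
```

```bash
python3 chk.py 8
```

```text
clk 12.45 tcp [506.4 -17.4  54.4] gap 15.8 F [-0.3  0.2 -0.8] seat [[592.7  -8.5 190.5]] tilt 0.06
```

View pics/k8.png

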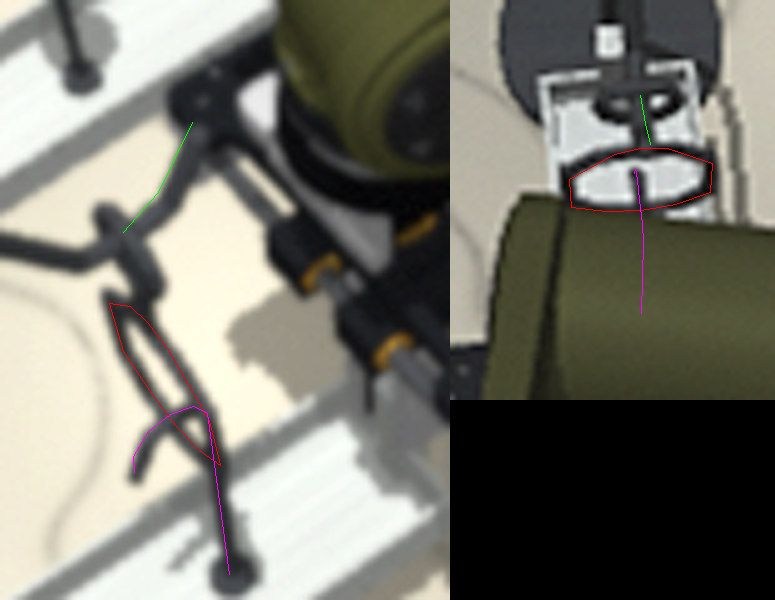

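Emit:
apply_moves --plan '[0,0,0,0.003,0,-0.0002,0,0,0,0,0.0015,0,0,0,0,0,0,0,0,0,0,0,0,0,0,0,0,0]'

```text
clock: 13.0
eef_pos: [506.8, -17.5, 50.3]
eef_rot: [-0.002, 1.51, 0.097]
wrist_force: [-0.2, -0.8, 2.6]
finger_gap: 15.4
```

Run:
```python
from h import *
s=readout.read_state();print(s['eef_pos'],s['wrist_force'],s['moment'])
```

```text
[506.77768698 -17.47838833  50.28723497] [-0.20378615 -0.8173356   2.62596422] [ 0.11703612 -0.26758505  0.00406479]
```

Emit:
apply_moves --plan '[0,0,0,0.0015,0,0,0,0,0,0,0,0,0,0,0,0,0,0,0,0,0]'

```text
clock: 13.38
eef_pos: [507.3, -17.5, 49.1]
eef_rot: [-0.005, 1.509, 0.095]
wrist_force: [-0.2, -1.0, 6.5]
finger_gap: 15.6
```

Run:
```python
from h import *
s=readout.read_state();print(s['eef_pos'],s['wrist_force'],s['moment'])
```

```text
[507.26250838 -17.48991559  49.06237457] [-0.2479124  -0.99550623  6.53797341] [ 0.09575302 -0.52594975  0.04041525]
```

Emit:
apply_moves --plan '[0,0,0,0.001,0,0,0,0,0,0,0,0,0,0,0,0,0,0,0,0,0]'

```text
clock: 13.75
eef_pos: [507.4, -17.5, 48.2]
eef_rot: [-0.006, 1.509, 0.093]
wrist_force: [0.4, 0.3, 6.5]
finger_gap: 15.5
```

```bash
python3 - <<'E'
from h import *
s=readout.read_state();print(s['eef_pos'],s['wrist_force'],s['moment'])
E
python3 chk.py 9
```

```text
[507.43879659 -17.51667265  48.17493683] [0.36723466 0.29608592 6.50039617] [ 0.08954036 -0.58736864 -0.00105923]
clk 13.8 tcp [507.4 -17.5  48.2] gap 15.5 F [0.3 0.1 6.8] seat [[593.4  -8.5 184.5]] tilt 0.062
```

View pics/k9.png

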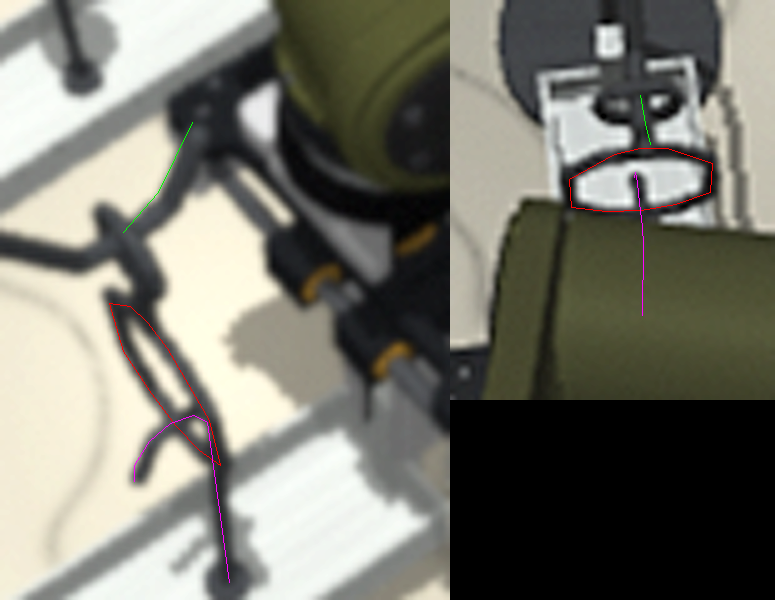

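The wrist load rose to +6.5 N with the seat at bar height, so the bend is bearing. I'll ease off the overpress and then release.

Emit:
apply_moves --plan '[0,0,0,-0.0015,0,0,0,0,0,0,-0.0008,0,0,0,0,0,0,0,0,0,0,0,0,0,0,0,0,0]'

```text
clock: 14.35
eef_pos: [506.4, -17.4, 49.6]
eef_rot: [0.001, 1.511, 0.1]
wrist_force: [-0.1, 0.5, 1.3]
finger_gap: 15.6
```

Run:
```python
from h import *
s=readout.read_state();print(s['eef_pos'],s['wrist_force'],s['moment'])
```

```text
[506.3877435  -17.43165539  49.62828333] [-0.1201807   0.49563323  1.33801253] [ 0.03638407 -0.11157019  0.00204851]
```

Nearly unloaded now. Opening gradually.

Emit:
apply_moves --plan '[0,0,0,0,0,0,22,0,0,0,0,0,0,30,0,0,0,0,0,0,60,0,0,0,0,0,0,100,0,0,0,0,0,0,100]'

```text
clock: 14.98
eef_pos: [506.5, -17.5, 49.8]
eef_rot: [-0.0, 1.511, 0.099]
wrist_force: [-0.3, -0.3, 0.1]
finger_gap: 54.9
```

Emit:
apply_moves --plan '[0,0,0,0,0,0,100,0,0,0,0,0,0,100,0,0,0,0,0,0,100,0,0,0,0,0,0,100,0,0,0,0,0,0,100]'

```text
clock: 15.6
eef_pos: [506.5, -17.5, 49.8]
eef_rot: [-0.0, 1.511, 0.099]
wrist_force: [0.4, 0.3, -0.0]
finger_gap: 93.9
```

```bash
python3 chk.py 10
python3 - <<'E'
from h import *
grab('wrist','w10')
E
```

```text
clk 15.65 tcp [506.5 -17.4  49.8] gap 93.9 F [-0.1 -0.   0.3] seat [[592.7  -8.4 185.9]] tilt 0.06
```

View pics/w10.png

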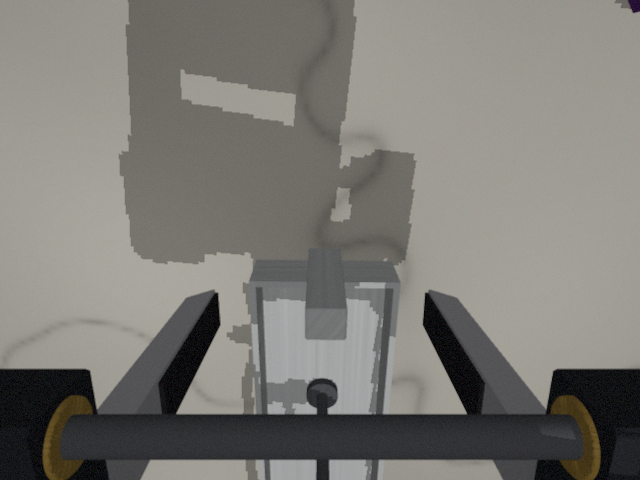

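View pics/k10.png

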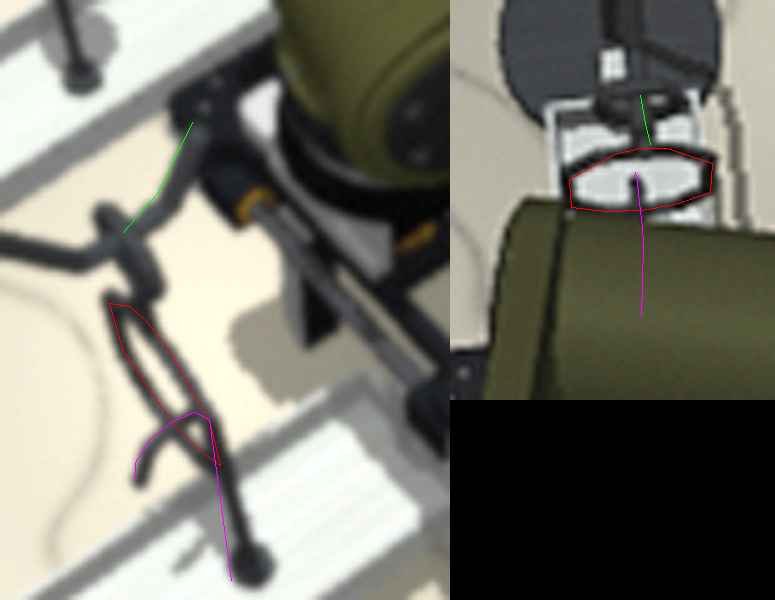

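The tray hangs free, with its post at (326,322) midway between the open fingers. Backing straight out.

Emit:
apply_moves --plan '[0,0,0,0,0,-0.01,100,0,0,0,-0.001,0,-0.02,100,0,0,0,-0.002,0,-0.03,100,0,0,0,-0.002,0,-0.03,100,0,0,0,-0.03,0,-0.02,100]'

```text
clock: 16.38
eef_pos: [392.4, -28.4, 77.1]
eef_rot: [0.018, 1.514, 0.117]
wrist_force: [0.6, -0.4, 0.5]
finger_gap: 94.0
```

Emit:
apply_moves --plan '[0,0,0,-0.04,0,-0.02,100,0,0,0,-0.04,0,-0.01,100,0,0,0,-0.04,0,0,100,0,0,0,0,0,0,100,0,0,0,0,0,0,100]'

```text
clock: 17.0
eef_pos: [357.6, -32.1, 195.2]
eef_rot: [0.004, 1.512, 0.103]
wrist_force: [-0.7, 0.8, -0.5]
finger_gap: 93.9
```

Run:
```python
from h import *
a=grab('scene','s11')
```

Emit:
apply_moves --plan '[0,0,0,0,0,0,100]'

```text
clock: 17.18
eef_pos: [357.7, -32.1, 195.1]
eef_rot: [0.01, 1.513, 0.11]
wrist_force: [0.3, -0.1, 0.3]
finger_gap: 94.3
```

Run:
```python
from h import *
a=load('s11')['image'].astype(int);c=grab('scene','s12')
d=np.abs(c['image'].astype(int)-a).max(2)[150:340,140:330];print((d>25).sum(),d.max())
t=grab('top','t12');print(c['state']['clock'],c['state']['eef_pos'])
cv2.imwrite('pics/c13.png',cv2.resize(c['image'][130:330,140:380,::-1],None,fx=3,fy=3,interpolation=cv2.INTER_CUBIC))
```

```text
450 82
17.175 [357.73488647 -32.11105555 195.08586607]
```

View pics/c13.png

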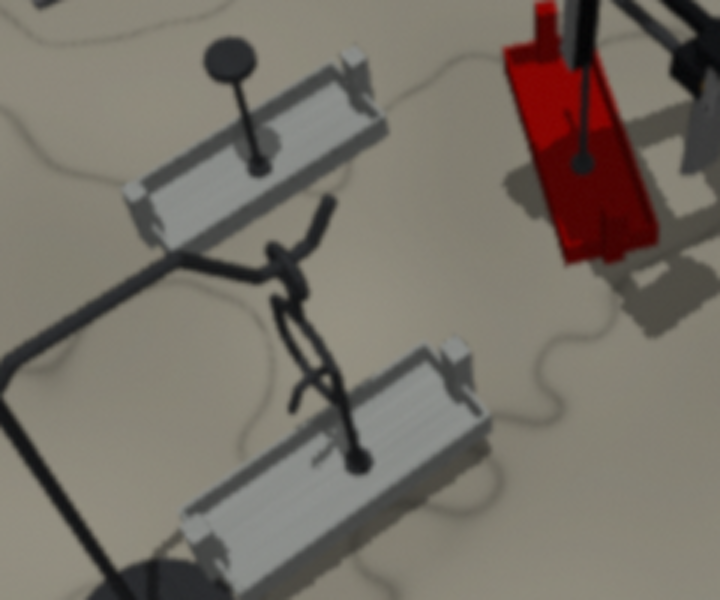

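View pics/t12.png

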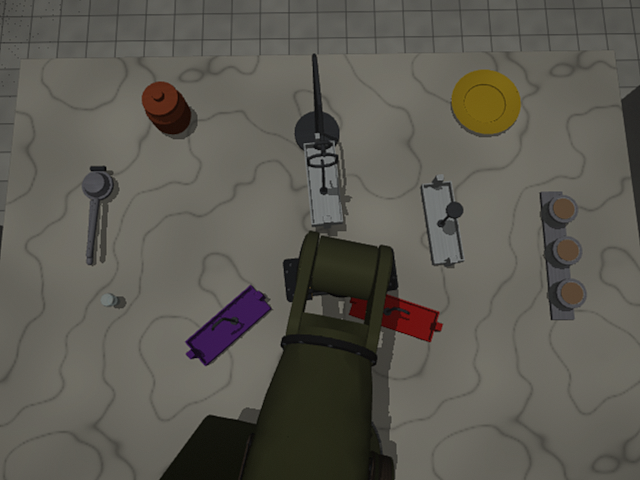

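The chain hangs: hook in the loop, bar under the bend, knob tray unchanged at top (443,222). It still swings slightly, so I'll let it settle and measure the motion.

```bash
cat > mot.py <<'E'
from h import *
f=[]
for k in range(12):
    c=cams.camera('scene');g=cv2.cvtColor(c['image'],cv2.COLOR_RGB2GRAY)[195:345,195:310].astype(np.float32);f.append(cv2.GaussianBlur(g,(5,5),0))
w=cv2.createHanningWindow((115,150),cv2.CV_32F)
sh=np.array([cv2.phaseCorrelate(f[0],x,w)[0] for x in f])
print(readout.read_state()['clock'],sh.round(2).tolist())
print([int((np.abs(x-f[0])>10).sum()) for x in f])
E
python3 mot.py
```

```text
17.875 [[0.0, 0.0], [0.0, -0.03], [0.09, -0.04], [0.15, -0.16], [0.3, -0.19], [0.45, -0.24], [0.58, -0.39], [0.67, -0.45], [0.78, -0.49], [0.8, -0.48], [0.82, -0.48], [0.81, -0.48]]
[0, 0, 0, 43, 264, 542, 779, 1020, 1234, 1359, 1413, 1437]
```

Emit:
apply_moves --plan '[0,0,0,-0.02,0,0,100,0,0,0,-0.02,0,0,100,0,0,0,0,0,0,100,0,0,0,0,0,0,100,0,0,0,0,0,0,100]'

```text
clock: 18.5
eef_pos: [355.6, -32.4, 235.3]
eef_rot: [0.006, 1.512, 0.105]
wrist_force: [-0.0, 0.5, -0.2]
finger_gap: 93.9
```

Emit:
apply_moves --plan '[0,0,0,0,0,0,100,0,0,0,0,0,0,100,0,0,0,0,0,0,100,0,0,0,0,0,0,100,0,0,0,0,0,0,100]'

```text
clock: 19.12
eef_pos: [355.8, -32.4, 236.0]
eef_rot: [0.0, 1.511, 0.099]
wrist_force: [-0.4, -0.5, 0.0]
finger_gap: 94.0
```

Emit:
apply_moves --plan '[0,0,0,0,0,0,100,0,0,0,0,0,0,100,0,0,0,0,0,0,100,0,0,0,0,0,0,100,0,0,0,0,0,0,100]'

```text
clock: 19.75
eef_pos: [355.8, -32.5, 236.0]
eef_rot: [0.0, 1.511, 0.099]
wrist_force: [-0.0, 0.3, 0.7]
finger_gap: 93.9
```

```bash
python3 mot.py
```

```text
20.35 [[-0.0, -0.0], [0.04, 0.0], [0.0, 0.01], [-0.01, -0.03], [0.01, 0.01], [-0.01, -0.01], [-0.0, -0.0], [0.01, -0.02], [0.01, 0.01], [0.02, -0.01], [0.0, 0.01], [0.02, -0.0]]
[0, 0, 0, 0, 0, 0, 0, 0, 0, 0, 0, 0]
```

It is now at rest. Last, a levelness fit from the current pictures.

Run:
```python
from h import *
S=grab('scene','s13');T=grab('top','t13')
k=5
a=cv2.resize(S['image'][235:345,190:310,::-1],None,fx=k,fy=k,interpolation=cv2.INTER_CUBIC)
# model overlay: level, seat on bar
for pit,col in((0,(0,0,255)),(.15,(255,0,0)),(-.15,(0,255,0))):
    R=Rn.from_euler('zy',[.1,pit]).as_matrix();o=np.array([592,-9,186])
    P=np.array([[95,35,25],[95,-35,25],[-95,-35,25],[-95,35,25],[95,35,25]])-[0,0,136.]
    q=((proj(S,P@R.T+o)-[190,235]+.5)*k).astype(np.int32);cv2.polylines(a,[q],False,col,1)
cv2.imwrite('pics/c14.png',a)
```

```text
(no output)
```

View pics/c14.png

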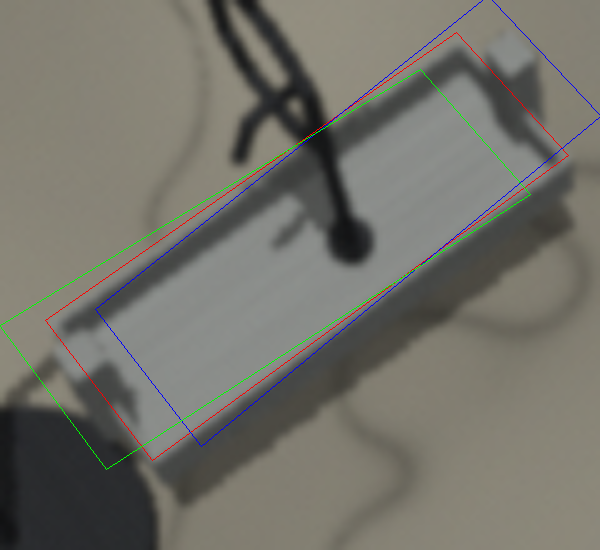

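The rim matches the level model (red) to within a couple of pixels, well under 12 degrees. Handing in.

```bash
python3 -c "
from cell import ticket,readout
print(readout.read_state()['clock'],ticket.sign_off())"
```

```text
the job is handed in; nothing more can be done
20.45 None
```

The grey hook tray now hangs by its hook in the link's lower loop and has been let go. I handed the job in at 20.5 s of the 42 s allowed; the hand-in reports no verdict.

**What went wrong on the way:** The first grasp closed on nothing. The scene and wrist pictures put the real fingertips about 33 mm behind the reported TCP, which disagrees with the interface text. I went about 26 mm deeper and gripped the near post (gap 15–16 mm). I then threaded the hook through the loop, lowered it until the wrist force rose to about 6.5 N, eased off, released and backed away.

**Last checks before handing in:**
- **Hanging:** the pictures show the hook's bend on the middle of the loop's bottom bar. Before release the bend was within about 2 mm of the bar's fitted middle.
- **Level:** the rim matched a level model to about 2 pixels.
- **Still:** the tray swung slightly after release. By 20 s, 12 frames in a row showed no motion (shifts of 0.04 pixel or less).
- **Clear:** the open gripper is well away from the tray and the wrist force is about zero. The knob tray looks unmoved in the top view, though I judged that by eye and did not measure it.

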